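Lock the crumb section to the bread board

ROBOT

A 6-joint arm with a two-finger parallel gripper is mounted at the origin on the work surface. World frame = base frame: x ahead of the robot, y to its left, z up, the work surface at z = 0. Lengths are in m, angles in degrees, forces in N, time in s.
With the tool pointing down it reaches from about 0.25 to 0.85 m from the base axis. Payload 12.5 kg.
Tool frame: the origin (TCP) lies at the very end of the fingers, on their centre line; the grasp point (between the pads) lies 19 mm behind it; z points along the fingers, y is the line along which they close (so a half turn about z gives the same grasp; the last joint's range is limited). The gripper opens to 93 mm and grips with 3 to 60 N. Pads are 15 mm wide; open, the fingers measure 128 mm over their backs; the gripper's body (75 mm by 188 mm) begins 65 mm behind the grasp point.
Start: joints at [63.564, 20.094, 94.641, -0, 65.266, -4.847], TCP at [0.202, 0.511, 0.219] pointing down, gripper open.
Joint ranges: [-157.81, 157.81], [-45, 120.19], [0.68, 151.7], [-89.99, 269.99], [4.06, 180], [-164.3, 164.3]. Speed limits (degrees/s): [127.2, 127.2, 159.86, 180, 180, 180].

INTERFACE

Orientations are given as [roll, pitch, yaw] about the fixed x, y, z axes, in that order (R = Rz(yaw) Ry(pitch) Rx(roll)).
In Python, from workcell import manip gives the robot as it stands.
- The arm moves only by the tool send_rows, never from a script. Its argument "motion" is text: rows parted by semicolons, each of 5 numbers parted by spaces: the gripper's target within -1 to 1 (fully open at 1, half-way at 0, shut at -1), then the shift along the tool's x, y, z in cm, then the turn about the tool's z in rad. A call has 1 to 12 rows; each row is the pose to reach, as a shift and turn from the pose commanded when the call began, along the tool's axes at that moment; what a row does not reach only later rows make up. A row lasts 1/8 s, in which the tool goes at most 62.5 mm and 10.7 degrees, less where a joint would pass 70% of its speed; a pose out of reach is approached as far as the arm can. A call with a gripper value outside its range is refused whole. The fingers move at their own pace and stop on an object; the grip force is fixed at half the most. Time passes only in rows, so rows that repeat a pose let the fingers close. It gives the time, the measured TCP pose, the force, the opening and the grip force at its end, in the units of the state.
- manip.get_state(): the state, without advancing time (a new reading comes with each control period).
- manip.grab_frame(name): name is "scene" or "top" or "wrist"; returns (picture, depth): 480x640x3 uint8, blue, green, red; 480x640 float32, m along the optical axis (not along the pixel's ray), 0 where there is no reading.
- manip.camera_model(name): a dict with "mtx" (3x3 intrinsics, pixels), "extrinsics" (4x4, takes a point from world to camera coordinates); the wrist camera has in their place "T_tool_cam" (4x4, takes a point from camera to tool coordinates, whose origin is the TCP and whose axes are the flange's). Camera axes: x right, y up, looking along -z (the intrinsics and any distortion apply to the point x, -y, -z); pixel columns grow to the right and rows downward; lengths in m; the calibration is good to about 2 mm. A picture is of the moment at which its call begins: read the wrist's pose just before it. camera_model takes no time and is no camera call.
- manip.finish_job(): hands the job in; it is judged then, once.
The state is a dict: "time": time; "joints": joint angles; "joint_velocities": joint speeds; "joint_torque": joint torques, N m; "position": TCP position; "ee_rot": TCP orientation; "wrist_force": force on the tool from outside, world axes, zero at the start; "wrist_torque": the same for the moment, N m; "finger_gap": finger opening in m; "finger_force": force on a finger pad.
Only numpy, scipy, OpenCV 4.12 (cv2) and the standard library are available. Lean on these libraries where they do the work, as an engineer would, in place of code of your own. Each camera call takes 0.05 s, during which the arm holds its last target. There are 200 camera calls.

TASK

Slide the loose slotted crumb section of the bread board between the two steel lugs and up against the rubber seal of the fixed board, then turn the wing knob clockwise (seen from above), about a quarter turn, so that its claw catches the stud and draws the two sections tight. Stop as soon as it has gone firmly tight, without forcing it, and let go; leave the jar, the mug and the napkin box where they are.

Things in the scene. Friction and masses are not known exactly. Their poses are not given: they have to be found in the camera images.
- board: The fixed wooden bread board, 160 x 240 x 36 mm high, screwed to the counter. Origin at counter height in the middle of its joining face; its +x runs into the board (away from the loose section), +z up.
- lug_mouth (a point): Middle of the way in between the two steel lugs, at counter height, 80 mm in front of the board's joining face (board -x). The lugs are 22 mm high and stand at board y = +-83.5 mm (inner faces, 167 mm apart) from the face out to 56 mm; from there to 80 mm out they flare apart.
- face (a point): Middle of the board's joining face, 30 mm above the counter. Here runs a black rubber seal strip, 160 mm wide and 8 mm high, standing 5 to 10 mm proud of the face (to board -x); its thickness differs from time to time. Its first 1.2 mm give softly (about 5 N per mm), then it is firm.
- section: The loose crumb section, a slotted wooden block 160 (x) x 160 (y) x 36 mm high, 0.65 to 1 kg, flat on the counter. Origin on its underside, 75 mm behind its joining end (the end with the stud, at +x) and 85 mm before its rear end. The joining end must meet the seal squarely, its axes parallel to the board's. On top stand the grip rib and the stud.
- rib (a point): The grip rib of the section: an upright wooden bar 12 mm thick (section x), 70 mm long (section y), standing 42 mm above the section's top (counter + 36 to 78 mm). This point is in the middle of the rib, 61 mm above the section's underside, 40 mm behind the section's origin (-x).
- stud (a point): The steel stud of the section, 10 mm diameter, 19 mm high on the section's top, 8 mm behind the joining end, midway across. This point is on its axis, 44.5 mm above the section's underside.
- pivot (a point): On the upright axis of the cam, 8 mm inside the board's joining face, at the height to grip the wing knob (80 mm above the counter). The wing knob is an upright dark steel bar 56 mm long, 12 mm thick, from 58 to 94 mm above the counter; only its 14 mm shaft and the claw are below it.
- cam (a joint): Turn of the cam and wing knob, rad: 0 open, growing clockwise seen from above, end stop 2.3; stays where left, starts at 0 to 0.12. At 0 the knob's long side lies along board x. Turns lightly (under 0.2 N m) until the claw has pressed the section onto the firm seal, at 1.1 to 2.0 as the seal is thick or thin; then the moment climbs steeply: 0.3 to 0.6 N m more is firmly tight, over 1.2 is forced.
- claw: Bent 8 mm steel rod turning with the cam, 40 to 49 mm above the counter, drawing in 8 mm per rad. At cam 0 to 0.12 it leaves the stud's way free; near cam 0.5 its tip catches a stud nearer than 30 mm to the cam axis (pushed up to the seal it is 20 to 26 mm off). Origin on the axis, 36 mm above the counter; at cam 0 its axes are the board's.
- jam_jar: A glass jam jar, 68 mm diameter, 95 mm high, standing on the counter; origin at the centre of its base. Leave it alone.
- mug: A white mug, 80 mm diameter, 92 mm high; origin at the centre of its base. Leave it alone.
- napkins: A steel napkin box 130 x 130 mm, 70 mm high; origin at the centre of its base. Leave it alone.
There are look-alikes about, which are no part of the job. What is shaped like the section but pink or turquoise is not meant.

How it is judged:
By the outcome, as a careful person would: the job done as asked, in the order asked, and still so for the second after the job is handed in, with the robot touching nothing.
It also fails if it takes over 67 s, if anything falls off the work surface, if the arm or the gripper's body presses on something with over 40 N, if the wrist force passes 120 N, or if a joint passes its speed limit or range.

## Working session

There is one attempt and no reset: what is moved stays moved. The work goes in short steps, Python scripts to look and compute and a tool call to move; the robot and the scene stay as the last step left them, time stands still between calls to the robot, and variables do not carry over. Pictures are saved under pics/ and viewed, at most 10 in all, crops included, and the job is handed in when it is done.

Besides the shell and the picture viewer there is one more tool, called as a command line: name --argument value ..., lists and objects as JSON in quotes. send_rows: Moves the arm, as the interface text tells. Its arguments: {"type":"object","properties":{"motion":{"type":"string"}},"required":["motion"]}

```bash
mkdir -p pics; python3 - <<'E'
from workcell import manip
import cv2,numpy as np
for n in("scene","top"):
    p,d=manip.grab_frame(n); cv2.imwrite(f"pics/{n}0.png",p); np.save(f"pics/{n}0.npy",d)
    m=manip.camera_model(n); print(n,{k:(np.round(v,4).tolist() if not isinstance(v,str) else v) for k,v in m.items()})
print(manip.camera_model("wrist"))
s=manip.get_state();print(s)
E
```

```text
scene {'mtx': [[500.8892, 0.0, 315.5213], [0.0, 500.8892, 239.2298], [0.0, 0.0, 1.0]], 'extrinsics': [[-0.1081, 0.994, -0.0172, 0.0374], [-0.8042, -0.0773, 0.5893, 0.3461], [0.5844, 0.0775, 0.8078, -1.3675], [0.0, 0.0, 0.0, 1.0]]}
top {'mtx': [[536.9673, 0.0, 317.9254], [0.0, 536.9673, 236.7641], [0.0, 0.0, 1.0]], 'extrinsics': [[-0.0155, -0.9999, 0.004, 0.0059], [0.9979, -0.0152, 0.063, -0.4737], [-0.063, 0.0049, 0.998, -1.212], [0.0, 0.0, 0.0, 1.0]]}
{'mtx': array([[345.2998684 ,   0.        , 321.2786116 ],
       [  0.        , 345.2998684 , 240.52387309],
       [  0.        ,   0.        ,   1.        ]]), 'T_tool_cam': array([[ 7.16144769e-04,  9.56658693e-01,  2.91210631e-01,
         8.23517751e-02],
       [ 9.99998866e-01, -2.99415100e-04, -1.47558452e-03,
         5.61301688e-04],
       [-1.32443790e-03,  2.91211358e-01, -9.56657823e-01,
        -1.65799853e-01],
       [ 0.00000000e+00,  0.00000000e+00,  0.00000000e+00,
         1.00000000e+00]])}
{'time': 0.1, 'joints': array([ 6.35631959e+01,  2.01225385e+01,  9.46724428e+01,  1.69683282e-03,
        6.52661341e+01, -4.84716744e+00]), 'joint_velocities': array([ 0.01930905, -0.02130355, -0.14422038, -0.00499025,  0.09957647,
       -0.09292286]), 'joint_torque': array([ 3.81544751e-04, -4.98030031e+01, -2.85702664e+01,  7.00250594e-02,
        2.40134122e-02,  3.27025234e-06]), 'position': array([0.20220753, 0.51115003, 0.21814853]), 'ee_rot': array([-1.79939233e+02, -6.69903028e-03,  1.58409649e+02]), 'wrist_force': array([ 0.0598324 , -0.87306728,  0.01557194]), 'wrist_torque': array([ 0.02085744,  0.05782679, -0.02963079]), 'finger_force': 0.0, 'finger_gap': 0.09323301496566141}
```

View pics/scene0.png

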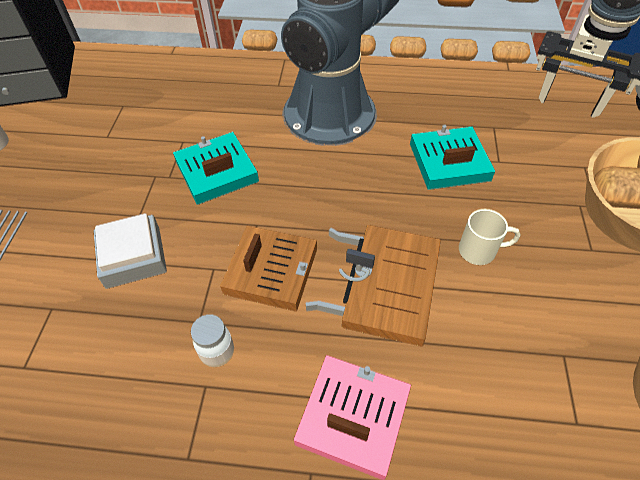

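View pics/top0.png

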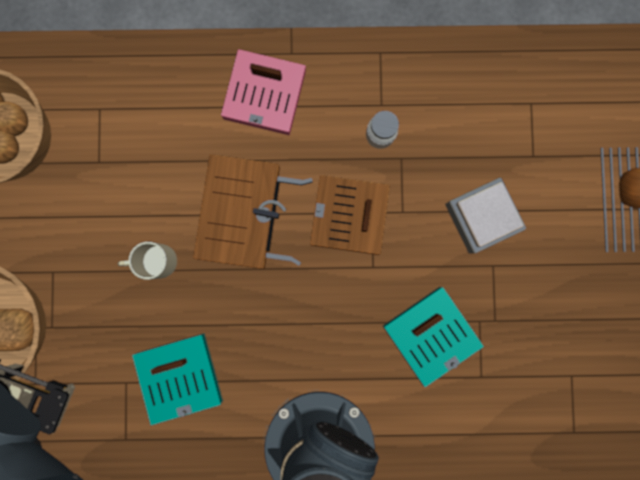

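The scene shows the wooden section at scene (270,267) / top (348,214). The board is to its left in the top view, with the knob at top (268,212). The candidates that could be taken for the section, by top pixel, are:
- wooden block: (348,214)
- pink block: (262,92)
- turquoise blocks: (178,380) and (433,337)

I choose the wooden one and will check it in a crop.

```bash
cat > h.py <<'E'
from workcell import manip
import cv2,numpy as np
def cloud(n,d,pose=None):
    m=manip.camera_model(n);K=m["mtx"];v,u=np.mgrid[:480,:640]
    P=np.stack([(u-K[0,2])/K[0,0]*d,-(v-K[1,2])/K[1,1]*d,-d],-1)
    T=pose@m["T_tool_cam"] if pose is not None else np.linalg.inv(m["extrinsics"])
    return P@T[:3,:3].T+T[:3,3]
def rect(P,mask):
    q=P[mask][:,:2].astype(np.float32)
    r=cv2.minAreaRect(q*1000); return np.round(r[0],1),np.round(r[1],1),round(r[2],2),len(q)
E
python3 - <<'E'
from h import *
out=[]
for n,reg in(("top",(140,280,180,400)),("scene",(210,350,210,450))):
    d=np.load(f"pics/{n}0.npy");P=cloud(n,d);z=P[...,2]
    w=np.zeros(d.shape,bool);w[reg[0]:reg[1],reg[2]:reg[3]]=1
    print(n,"counter z",np.median(z[w&(z<.01)]))
    for lo,hi,name in((.031,.041,"tops"),(.066,.083,"rib"),(.087,.1,"knob"),(.015,.027,"lugs"),(.048,.062,"stud")):
        k=(w&(z>lo)&(z<hi)&(d>0)).astype(np.uint8)
        if name=="tops": k=cv2.erode(k,np.ones((2,2),np.uint8))
        c,l,st,ce=cv2.connectedComponentsWithStats(k)
        for i in range(1,c):
            if st[i,4]>15: print(name,ce[i].round(),rect(P,l==i),np.median(z[l==i]).round(4),P[l==i].mean(0).round(4))
a=cv2.imread("pics/top0.png")[140:280,185:395];b=cv2.imread("pics/scene0.png")[215:355,210:450]
cv2.imwrite("pics/crop.png",np.vstack([cv2.resize(a,(450,300),interpolation=2),cv2.resize(b,(450,263),interpolation=2)]))
E
```

```text
top counter z -6.806277272608519e-05
tops [236. 212.] (array([533. , 178.6]), array([165.3, 237.1]), 80.81, 6154) 0.036 [0.532  0.1829 0.036 ]
tops [349. 215.] (array([521.8, -73.9]), array([157.5, 157.8]), 81.16, 3886) 0.036 [ 0.5206 -0.0725  0.036 ]
tops [271. 207.] (array([540. , 105.5]), array([22.5, 12. ]), 88.58, 47) 0.0361 [0.5408 0.1044 0.0364]
rib [366. 215.] (array([ 517. , -107.2]), array([12.1, 68.9]), 81.51, 182) 0.0772 [ 0.5167 -0.1068  0.0769]
knob [265. 212.] (array([523.5, 112.5]), array([55.3, 11.8]), 78.42, 143) 0.0936 [0.5231 0.1121 0.0935]
lugs [374. 145.] (array([ 683.8, -134.9]), array([36. ,  6.2]), 65.65, 25) 0.0211 [ 0.6835 -0.1338  0.0215]
lugs [294. 180.] (array([604.6,  51.6]), array([78.5, 14.9]), 84.69, 163) 0.0218 [0.6044 0.0524 0.0216]
lugs [281. 257.] (array([426. ,  80.3]), array([78.9, 16.1]), 79.94, 150) 0.0221 [0.428  0.0824 0.0219]
stud [382. 142.] (array([ 682.1, -148.4]), array([ 9.4, 45.4]), 0.33, 32) 0.0549 [ 0.6812 -0.1474  0.0555]
stud [266. 202.] (array([550.4, 113.7]), array([ 6.7, 22.6]), 16.88, 19) 0.0497 [0.5508 0.1133 0.0501]
stud [3
[... 1232 characters left out ...]
7.6]), array([76.6, 18.1]), 87.69, 233) 0.0209 [0.6052 0.0483 0.0207]
lugs [383. 333.] (array([652. , 161.8]), array([158.4,   5.2]), 81.5, 239) 0.0213 [0.6527 0.1631 0.0211]
stud [253. 257.] (array([ 520.4, -105.6]), array([12.4, 68.7]), 71.53, 82) 0.0552 [ 0.5257 -0.1079  0.0548]
stud [302. 265.] (array([534.5,  -6.1]), array([10.1,  8.2]), 6.08, 24) 0.0538 [ 0.5351 -0.0055  0.0532]
stud [361. 268.] (array([529.3, 113.9]), array([27.7,  7.1]), 68.73, 37) 0.0509 [0.5295 0.1126 0.053 ]
stud [361. 277.] (array([549.5, 114.7]), array([ 6.5, 27.1]), 28.49, 25) 0.0493 [0.5497 0.1144 0.0493]
stud [227. 343.] (array([ 712.6, -121.1]), array([ 7.7, 39.4]), 86.23, 45) 0.055 [ 0.717  -0.1203  0.0547]
```

View pics/crop.png

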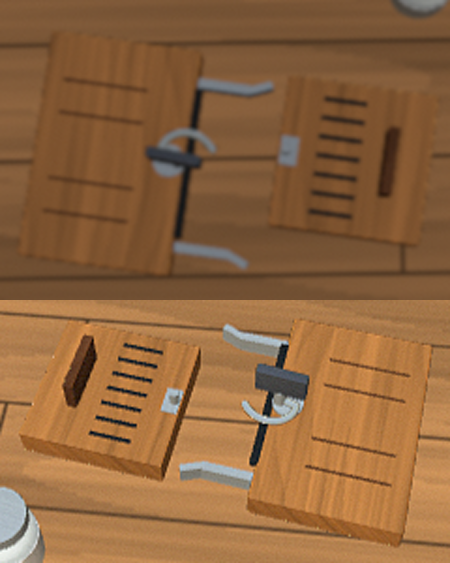

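The crop confirms the wooden slotted block, with its stud facing the board. Both lie at about 81° yaw, and the section has to go about 28 mm sideways and 84 mm forward. First I move above the rib.

send_rows --motion "1 -4.3 -3.8 0 -0.02; 1 -8.7 -7.7 0 -0.04; 1 -13 -11.5 0 -0.07; 1 -17.4 -15.3 0 -0.09; 1 -21.7 -19.2 0 -0.11; 1 -26 -23 0 -0.13; 1 -30.4 -26.9 1 -0.15; 1 -34.7 -30.7 2 -0.18; 1 -39.1 -34.5 3 -0.2; 1 -43.4 -38.4 4 -0.22; 1 -47.8 -42.2 5 -0.22; 1 -52.1 -46 6 -0.22"

```text
time: 1.6
position: [0.518, -0.1099, 0.1581]
ee_rot: [180.0, -0.0, 171.0]
wrist_force: [-0.0, 0.4, -0.4]
finger_gap: 0.0928
finger_force: 0.0
```

send_rows --motion "1 0 0 0 0; 1 0 0 0 0; 1 0 0 0 0"

```text
time: 1.98
position: [0.5172, -0.107, 0.1589]
ee_rot: [180.0, -0.0, 171.1]
wrist_force: [0.2, 0.4, 0.4]
finger_gap: 0.093
finger_force: 0.0
```

```bash
cat >> h.py <<'E'
from scipy.spatial.transform import Rotation as Ro
def pose(s):
    T=np.eye(4);T[:3,:3]=Ro.from_euler('xyz',s["ee_rot"],degrees=True).as_matrix();T[:3,3]=s["position"];return T
E
python3 - <<'E'
from h import *
s=manip.get_state();print(s['time'],s['joints'],s['position'],s['ee_rot'])
T=pose(s)
p,d=manip.grab_frame("wrist");cv2.imwrite("pics/w1.png",p);P=cloud("wrist",d,T)
z=P[...,2]
for lo,hi,name in((.031,.041,"tops"),(.070,.082,"rib"),(.087,.1,"knob"),(.015,.027,"lugs"),(.048,.060,"stud")):
    k=((z>lo)&(z<hi)&(d>0)).astype(np.uint8)
    c,l,st,ce=cv2.connectedComponentsWithStats(k)
    for i in range(1,c):
        if st[i,4]>100: print(name,ce[i].round(),rect(P,l==i),np.median(z[l==i]).round(4))
E
```

```text
1.975 [-1.67410475e+01  2.19782241e+01  1.01285339e+02  3.84964157e-03
  5.67388412e+01 -9.78270666e+01] [ 0.51720837 -0.10699957  0.15886804] [ 1.79996484e+02 -1.94356811e-03  1.71083908e+02]
tops [61. 23.] (array([ 335.2, -269.6]), array([86.7, 43.1]), 81.61, 4321) 0.0354
tops [602. 135.] (array([479.8, 135.8]), array([ 71.8, 148.8]), 81.87, 11263) 0.0359
tops [357. 220.] (array([521.5, -74.7]), array([160.5, 158.8]), 81.12, 29765) 0.0358
tops [ 68. 236.] (array([ 488.5, -322.1]), array([128.9,   5.7]), 23.31, 1289) 0.0361
tops [592. 279.] (array([598.3, 127.9]), array([104.7,  92.3]), 4.0, 8977) 0.036
rib [316. 245.] (array([ 515.4, -109.5]), array([11.9, 69. ]), 81.22, 1429) 0.0775
rib [591. 206.] (array([515.5, 107.3]), array([11.6, 51.8]), 1.89, 334) 0.0764
rib [305. 430.] (array([ 692. , -150.1]), array([24.5, 59.7]), 0.89, 642) 0.0736
knob [613. 214.] (array([519.4,  99.1]), array([35.8, 12.3]), 78.23, 948) 0.0934
knob [283. 455.] (array([ 691.1, -168. ]), array([15.1, 25.1]), 75.41, 355) 0.0943
lugs [105.  34.] (array([ 335.9, -247.7]), array([ 2.8, 75.2]), 33.51, 881) 0.0211
lugs [541.  94.] (array([468.9,  70.6]), array([ 81.7, 146.3]), 80.88, 2176) 0.0217
lugs [ 79. 231.] (array([ 488.7, -322.2]), array([128.6,   5. ]), 23.31, 1360) 0.0213
lugs [504. 290.] (array([591.5,  51.8]), array([82.2, 80.6]), 80.07, 1330) 0.0216
stud [ 54. 255.] (array([ 497.5, -326.1]), array([131.6,  52.9]), 2.6, 3357) 0.0499
stud [565. 235.] (array([544.5,  95.4]), array([51.6, 15.6]), 75.01, 266) 0.0486
stud [446. 238.] (array([532.3,  -4. ]), array([10.1,  9.9]), 27.45, 154) 0.0545
stud [308. 410.] (array([ 692. , -148.7]), array([68.1, 32.8]), 85.2, 664) 0.0536
```

View pics/w1.png

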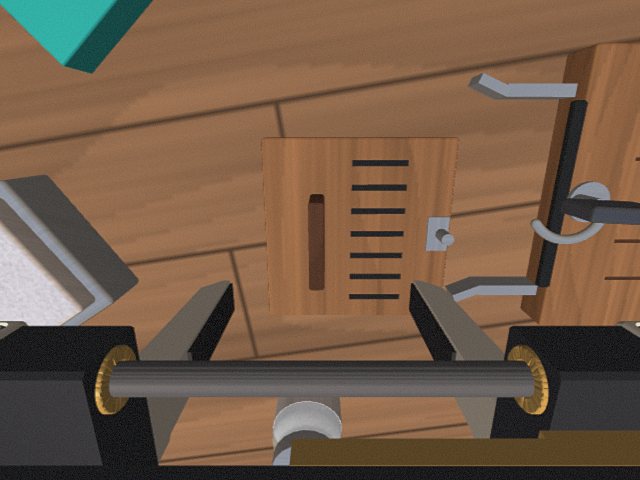

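The wrist view shows the rib at (316,245), the stud at (446,238), the lugs at about (525,90) and (495,290), and the knob at (600,210), all clear. I now go down and grip the rib.

send_rows --motion "1 0.1 -0.2 3 0; 1 0.1 -0.2 6.5 0; 1 0.1 -0.2 9.5 0; 1 0.1 -0.2 11.5 0; 1 0.1 -0.2 11.6 0; 1 0.1 -0.2 11.6 0; -1 0.1 -0.2 11.6 0; -1 0.1 -0.2 11.6 0; -1 0.1 -0.2 11.6 0; -1 0.1 -0.2 11.6 0; -1 0.1 -0.2 11.6 0; -1 0.1 -0.2 11.6 0"

```text
time: 3.52
position: [0.5162, -0.1099, 0.0426]
ee_rot: [-180.0, 0.0, 171.0]
wrist_force: [-0.0, -0.6, 0.6]
finger_gap: 0.0375
finger_force: 0.0
```

send_rows --motion "-1 0 0 0 0; -1 0 0 0 0"

```text
time: 3.78
position: [0.5162, -0.1098, 0.0426]
ee_rot: [-180.0, 0.0, 171.0]
wrist_force: [-0.0, 0.7, 0.3]
finger_gap: 0.0175
finger_force: 0.0
```

send_rows --motion "-1 0 0 0 0; -1 0 0 0 0; -1 0 0 0 0; -1 0.4 0 0 0; -1 0.9 0 0 0; -1 1.4 0 0 0; -1 1.9 0 0 0; -1 2.4 0 0 0; -1 2.8 0 0 0; -1 2.8 0 0 0; -1 2.8 0 0 0; -1 2.8 0 0 0"

```text
time: 5.28
position: [0.4878, -0.1053, 0.0426]
ee_rot: [180.0, -0.1, 171.0]
wrist_force: [-5.1, -0.3, 3.8]
finger_gap: 0.0115
finger_force: 30.0
```

```bash
python3 - <<'E'
from h import *
s=manip.get_state();print(s['time'],s['position'],s['ee_rot'],s['finger_gap'],s['finger_force'],s['wrist_force'])
T=pose(s)
u=np.array([np.cos(np.radians(81)),np.sin(np.radians(81))]);v=np.array([-u[1],u[0]])
for n in("wrist","top","scene"):
    p,d=manip.grab_frame(n);cv2.imwrite(f"pics/{n}2.png",p)
    P=cloud(n,d,T if n=="wrist" else None);z=P[...,2]
    for lo,hi,name in((.031,.041,"tops"),(.087,.1,"knob"),(.015,.027,"lugs"),(.048,.060,"stud")):
        k=((z>lo)&(z<hi)&(d>0)&(P[...,0]>.38)&(P[...,0]<.67)&(abs(P[...,1]-.07)<.25)).astype(np.uint8)
        c,l,st,ce=cv2.connectedComponentsWithStats(k)
        for i in range(1,c):
            if st[i,4]>(100 if n=="wrist" else 15):
                r=rect(P,l==i);q=P[l==i][:,:2]*1000
                print(n,name,ce[i].round(),r,"u",np.percentile(q@u,[1,99]).round(1),"v",np.percentile(q@v,[1,99]).round(1))
E
```

```text
5.275 [ 0.48781177 -0.10532245  0.04260291] [ 1.79994160e+02 -1.07543093e-01  1.71019794e+02] 0.011541109692263333 30.010506212711334 [-5.13834981 -0.27196204  3.79017117]
wrist tops [398. 227.] (array([474.9, -66.9]), array([161. , 123.4]), 80.47, 52477) u [-69.5  85.9] v [-531.8 -418.7]
wrist tops [322. 404.] (array([ 561.7, -115.7]), array([25.3, 10.6]), 80.84, 497) u [-39.  -13.9] v [-577.7 -567.8]
wrist tops [499. 403.] (array([578.1,  -8.1]), array([11.9, 10.5]), 80.98, 227) u [76.7 87.8] v [-577.2 -567.1]
wrist knob [300. 337.] (array([ 483.5, -110.1]), array([16.4,  4.7]), 10.78, 283) u [-37.8 -32.6] v [-498.6 -487.8]
wrist knob [343. 337.] (array([485.5, -97.3]), array([ 5.3, 17. ]), 59.98, 290) u [-20.8 -15.4] v [-498.6 -487.6]
wrist lugs [605. 117.] (array([421.9,  57.3]), array([42.9, 11.9]), 65.76, 1577) u [102.4 136.9] v [-414.7 -397.7]
wrist lugs [551. 406.] (array([601.1,  34.9]), array([15. , 52.7]), 0.13, 1305) u [103.1 152.2] v [-597.7 -581. ]
wrist stud [322. 241.] (array([453.9, -98.8]), array([11.9,  2.3]), 81.21, 180) u [-32.4 -20.7] v [-464.8 -462.7]
wrist stu
[... 2006 characters left out ...]
87.6] v [-543.5 -432.8]
scene lugs [266. 287.] (array([573.1, -80.1]), array([ 30. , 160.4]), 0.93, 230) u [-69.3  87.1] v [-581.2 -556.4]
scene lugs [325. 306.] (array([603.8,  47.5]), array([76.8, 17.2]), 87.94, 227) u [104.8 179. ] v [-600. -583.]
scene lugs [383. 333.] (array([652.4, 161.5]), array([158.3,   4.7]), 80.66, 239) u [183.7 339.3] v [-621.1 -617.1]
scene stud [258. 250.] (array([503.7, -98.5]), array([14.2, 50.4]), 52.31, 63) u [-33.4  -7.3] v [-535.5 -490.5]
scene stud [307. 254.] (array([506.6,   0. ]), array([9. , 9.2]), 82.77, 22) u [74.9 83.7] v [-504.9 -495.7]
scene stud [360. 267.] (array([527.9, 110.8]), array([ 5.3, 16.5]), 7.79, 26) u [183.6 199.3] v [-506.8 -500.2]
```

View pics/wrist2.png

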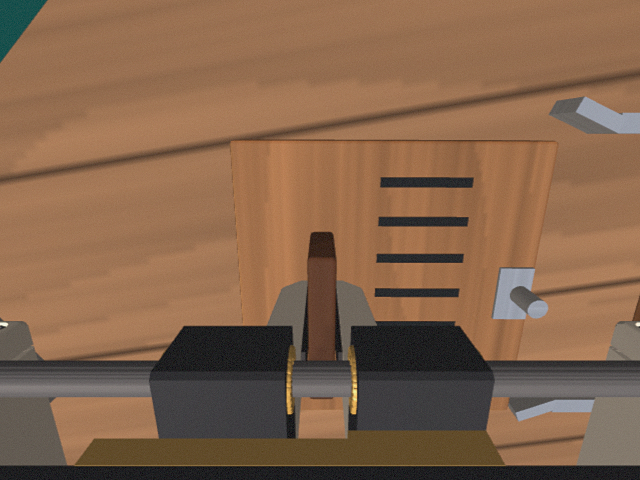

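The section is centred between the lugs within about 0.5 mm and parallel to the board; the gap to the face is about 94 mm. I slide it in.

send_rows --motion "-1 0 0.5 0 0; -1 0 1.2 0 0; -1 0 2 0 0; -1 0 2.8 0 0; -1 0 3.6 0 0; -1 0 4.4 0 0; -1 0 5.2 0 0; -1 0 6 0 0; -1 0 6.8 0 0; -1 0 7.4 0 0; -1 0 7.8 0 0; -1 0 8 0 0"

```text
time: 6.92
position: [0.5011, -0.0263, 0.0426]
ee_rot: [-180.0, -0.0, 171.0]
wrist_force: [-1.2, -3.8, -1.6]
finger_gap: 0.012
finger_force: 30.0
```

send_rows --motion "-1 0 0.1 0 0; -1 0 0.2 0 0; -1 0 0.2 0 0; -1 0 0.2 0 0"

```text
time: 7.42
position: [0.5014, -0.0244, 0.0426]
ee_rot: [180.0, -0.0, 171.0]
wrist_force: [-0.2, -2.3, -1.8]
finger_gap: 0.012
finger_force: 30.0
```

send_rows --motion "-1 0 0.1 0 0; -1 0 0.1 0 0; -1 0 0.1 0 0; -1 0 0.1 0 0"

```text
time: 7.92
position: [0.5015, -0.0234, 0.0426]
ee_rot: [180.0, -0.0, 171.0]
wrist_force: [-0.3, -3.7, -2.0]
finger_gap: 0.0115
finger_force: 30.0
```

send_rows --motion "-1 0 0.1 0 0; -1 0 0.1 0 0; -1 0 0.1 0 0"

```text
time: 8.3
position: [0.5017, -0.0224, 0.0426]
ee_rot: [180.0, 0.0, 171.0]
wrist_force: [0.0, -3.0, -2.9]
finger_gap: 0.0117
finger_force: 30.0
```

send_rows --motion "-1 0 0.1 0 0; -1 0 0.1 0 0; -1 0 0.1 0 0"

```text
time: 8.68
position: [0.5018, -0.0214, 0.0426]
ee_rot: [180.0, -0.0, 171.0]
wrist_force: [-0.2, -3.3, -2.3]
finger_gap: 0.012
finger_force: 30.0
```

send_rows --motion "-1 0 0.1 0 0; -1 0 0.1 0 0; -1 0 0.1 0 0"

```text
time: 9.05
position: [0.502, -0.0204, 0.0426]
ee_rot: [180.0, -0.0, 171.0]
wrist_force: [-0.5, -2.6, -2.6]
finger_gap: 0.012
finger_force: 30.0
```

send_rows --motion "-1 0 0.1 0 0; -1 0 0.1 0 0; -1 0 0.1 0 0"

```text
time: 9.43
position: [0.5022, -0.0196, 0.0426]
ee_rot: [-180.0, 0.0, 171.0]
wrist_force: [-1.0, -3.3, -3.0]
finger_gap: 0.0119
finger_force: 30.0
```

send_rows --motion "-1 0 0.1 0 0; -1 0 0.1 0 0; -1 0 0.1 0 0"

```text
time: 9.8
position: [0.5023, -0.0189, 0.0426]
ee_rot: [-180.0, -0.0, 171.0]
wrist_force: [-1.7, -7.1, -3.1]
finger_gap: 0.0116
finger_force: 30.0
```

send_rows --motion "-1 0 0.05 0 0; -1 0 0.05 0 0; -1 0 0.05 0 0"

```text
time: 10.18
position: [0.5023, -0.0188, 0.0427]
ee_rot: [-179.9, -0.0, 171.0]
wrist_force: [-1.2, -11.7, -1.1]
finger_gap: 0.0119
finger_force: 30.0
```

The section meets the firm seal: it stopped at a push of about 12 N. I release it and go above the knob.

send_rows --motion "0.3 0 0 0 0; 0.3 0 0 0 0; 0.3 0 0 0 0; 0.3 0 0 0 0; 0.3 0 0 0 0; 0.3 0 0 0 0; 0.3 0 0 -3 0; 0.3 0 0 -7 0; 0.3 0 0 -11 0; 0.3 0 1 -12 0.15; 0.3 0 2 -12 0.3; 0.3 -0.1 4 -12 0.45"

```text
time: 11.68
position: [0.5097, 0.0214, 0.1628]
ee_rot: [180.0, 0.0, 144.9]
wrist_force: [-0.3, -0.1, 0.2]
finger_gap: 0.0608
finger_force: 0.0
```

send_rows --motion "0.3 0.5 1 0 0.16; 0.3 1 2 0 0.32; 0.3 1.5 3.5 0 0.48; 0.3 2 5 0 0.64; 0.3 2.5 6 0 0.8; 0.3 3.1 7 0 0.96; 0.3 3.9 8.2 0 1.16; 0.3 3.9 8.2 0 1.16; 0.3 3.9 8.2 0 1.16; 0.3 3.9 8.2 0 1.16; 0.3 3.9 8.2 0 1.16"

```text
time: 13.05
position: [0.5244, 0.1106, 0.1626]
ee_rot: [-180.0, 0.0, 78.8]
wrist_force: [-0.6, -0.2, 0.5]
finger_gap: 0.0604
finger_force: 0.0
```

```bash
python3 - <<'E'
from h import *
s=manip.get_state();print(s['time'],s['joints'],s['position'],s['ee_rot'],s['wrist_torque'])
T=pose(s)
u=np.array([np.cos(np.radians(81)),np.sin(np.radians(81))]);v=np.array([-u[1],u[0]])
p,d=manip.grab_frame("wrist");cv2.imwrite("pics/w3.png",p)
P=cloud("wrist",d,T);z=P[...,2]
for lo,hi,name in((.031,.041,"tops"),(.087,.1,"knob"),(.048,.060,"stud")):
    k=((z>lo)&(z<hi)&(d>0)).astype(np.uint8)
    c,l,st,ce=cv2.connectedComponentsWithStats(k)
    for i in range(1,c):
        if st[i,4]>100:
            r=rect(P,l==i);q=P[l==i][:,:2]*1000
            print(name,ce[i].round(),r,"u",np.percentile(q@u,[1,99]).round(1),"v",np.percentile(q@v,[1,99]).round(1))
E
```

```text
13.05 [ 6.92884186e+00  2.24388968e+01  9.99534942e+01 -1.97032509e-03
  5.76099041e+01  1.81141432e+01] [0.52435704 0.11055599 0.16264519] [-1.79998336e+02  2.29486657e-03  7.88157542e+01] [-0.04965656  0.04133534 -0.03573402]
tops [318. 172.] (array([524.2, 120.3]), array([283.5, 240.2]), 81.1, 72716) u [ 68.2 340.2] v [-614.3 -382.7]
tops [600. 159.] (array([774.8, 127.3]), array([160.4,  91.1]), 75.81, 15360) u [168.5 326.6] v [-776.1 -697. ]
knob [320. 253.] (array([522.5, 110.3]), array([55.8, 11.5]), 78.42, 1187) u [164.4 218.2] v [-505.3 -492.4]
stud [587. 156.] (array([739.4, 136.6]), array([10.7,  9.8]), 25.5, 219) u [245.5 255.2] v [-714.2 -704. ]
```

View pics/w3.png

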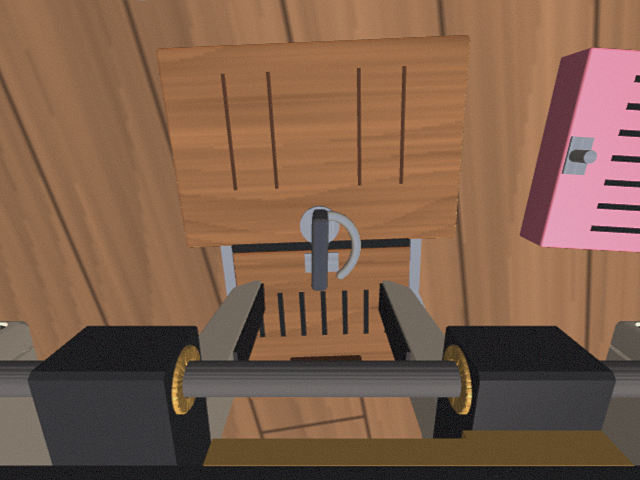

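The section sits squarely against the seal between the lugs, with the stud plate at (320,262) under the knob at (320,250). I grip the knob.

send_rows --motion "0 -0.1 -0.2 4 0; 0 -0.1 -0.2 8 0; 0 -0.1 -0.2 10 0; 0 -0.1 -0.2 10.1 0; 0 -0.1 -0.2 10.1 0; -1 -0.1 -0.2 10.1 0; -1 -0.1 -0.2 10.1 0; -1 -0.1 -0.2 10.1 0; -1 -0.1 -0.2 10.1 0; -1 -0.1 -0.2 10.1 0; -1 -0.1 -0.2 10.1 0; -1 -0.1 -0.2 10.1 0"

```text
time: 14.6
position: [0.5228, 0.1103, 0.0619]
ee_rot: [179.9, -0.0, 78.8]
wrist_force: [5.4, -1.3, -0.5]
finger_gap: 0.0118
finger_force: 35.7
```

```bash
cat > st.py <<'E'
from workcell import manip
import numpy as np
s=manip.get_state();print(s['time'],s['position'].round(4),s['ee_rot'].round(2),s['wrist_force'].round(1),s['wrist_torque'].round(3),s['finger_gap'],s['finger_force'],s['joints'][5])
E
python3 st.py
```

```text
14.6 [0.5228 0.1103 0.0619] [ 1.7992e+02 -2.0000e-02  7.8770e+01] [ 5.4 -1.3 -0.5] [-0.188 -0.662  0.001] 0.011795541815400084 35.74975345283747 18.161880523047632
```

send_rows --motion "-1 0 0 0 0.08; -1 0 0 0 0.16; -1 0 0 0 0.25; -1 0 0 0 0.33; -1 0 0 0 0.42; -1 0 0 0 0.5; -1 0 0 0 0.6; -1 0 0 0 0.7; -1 0 0 0 0.8; -1 0 0 0 0.9; -1 0 0 0 0.9"

```text
time: 15.98
position: [0.5237, 0.1096, 0.0619]
ee_rot: [179.9, -0.1, 27.1]
wrist_force: [10.6, -6.5, -4.0]
finger_gap: 0.0116
finger_force: 35.7
```

```bash
python3 st.py
```

```text
15.975 [0.5237 0.1096 0.0619] [ 1.7987e+02 -1.5000e-01  2.7120e+01] [10.6 -6.5 -4. ] [-1.1   -1.387 -0.059] 0.01160795416727963 35.72216749191284 69.81044199823118
```

send_rows --motion "-1 0 0.1 0 0.05; -1 0 0.1 0 0.1; -1 0 0.1 0 0.15; -1 0 0.1 0 0.15"

```text
time: 16.48
position: [0.5239, 0.1093, 0.0619]
ee_rot: [180.0, -0.1, 18.6]
wrist_force: [8.5, -1.6, -3.3]
finger_gap: 0.0118
finger_force: 35.7
```

```bash
python3 st.py
```

```text
16.475 [0.5239 0.1093 0.0619] [ 1.7996e+02 -1.5000e-01  1.8560e+01] [ 8.5 -1.6 -3.3] [-0.243 -1.06  -0.011] 0.011752568353456899 35.73070541024208 78.2617252837562
```

send_rows --motion "-1 0 0 0 0.04; -1 0 0 0 0.08; -1 0 0 0 0.1; -1 0 0 0 0.1"

```text
time: 16.98
position: [0.5239, 0.1092, 0.0619]
ee_rot: [180.0, -0.2, 12.9]
wrist_force: [9.7, -2.7, -2.8]
finger_gap: 0.0119
finger_force: 35.7
```

```bash
python3 st.py
```

```text
16.975 [0.5239 0.1092 0.0619] [ 1.7996e+02 -1.5000e-01  1.2870e+01] [ 9.7 -2.7 -2.8] [-0.327 -1.098 -0.017] 0.01194876349826423 35.7297782599926 83.96143028418479
```

send_rows --motion "-1 0.1 0 0 0.04; -1 0.1 0 0 0.08; -1 0.1 0 0 0.12; -1 0.1 0 0 0.12"

```text
time: 17.48
position: [0.5239, 0.1091, 0.0618]
ee_rot: [180.0, -0.0, 6.0]
wrist_force: [2.8, -6.1, 2.4]
finger_gap: 0.0123
finger_force: 35.8
```

```bash
python3 st.py
```

```text
17.475 [0.5239 0.1091 0.0618] [ 1.7995e+02 -3.0000e-02  5.9800e+00] [ 2.8 -6.1  2.4] [-0.822 -0.434 -0.03 ] 0.012283489319891316 35.764057002961636 90.86926343369532
```

send_rows --motion "-1 0 0 0 0.04; -1 0 0 0 0.08; -1 0 0 0 0.1; -1 0 0 0 0.1"

```text
time: 17.98
position: [0.5239, 0.1089, 0.0618]
ee_rot: [179.9, -0.0, 0.3]
wrist_force: [3.1, -6.8, 2.3]
finger_gap: 0.0119
finger_force: 35.8
```

```bash
python3 st.py; python3 - <<'E'
from h import *
p,d=manip.grab_frame("scene");cv2.imwrite("pics/s4.png",cv2.resize(p[200:350,210:450],(800,500),interpolation=2))
E
```

```text
17.975 [0.5239 0.1089 0.0618] [ 1.7994e+02 -3.0000e-02  2.9000e-01] [ 3.1 -6.8  2.3] [-1.033 -0.379  0.052] 0.011903183355399765 35.771807581186295 96.56984684633379
```

View pics/s4.png

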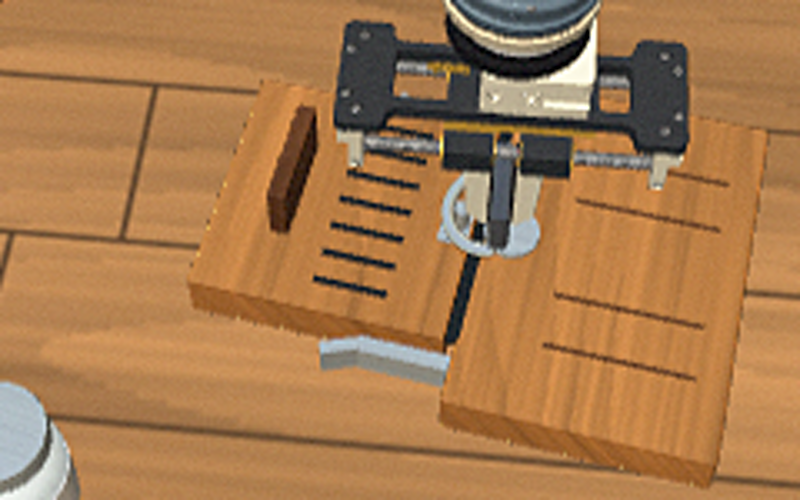

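The crop shows the claw hooked round the stud at (460,215), with the section flush against the seal strip. I carry on in small steps.

send_rows --motion "-1 0 0.1 0 0.03; -1 0 0.1 0 0.06; -1 0 0.1 0 0.08; -1 0 0.1 0 0.08"

```text
time: 18.52
position: [0.524, 0.1087, 0.0618]
ee_rot: [-180.0, -0.0, -4.3]
wrist_force: [3.5, -0.2, 2.1]
finger_gap: 0.0117
finger_force: 35.8
```

```bash
python3 st.py
```

```text
18.525 [0.524  0.1087 0.0618] [-1.7999e+02 -4.0000e-02 -4.3200e+00] [ 3.5 -0.2  2.1] [ 0.238 -0.566  0.212] 0.01171143557304829 35.79368446022272 101.05897699286298
```

send_rows --motion "-1 0 0 0 0.03; -1 0 0 0 0.06; -1 0 0 0 0.06; -1 0 0 0 0.06"

```text
time: 19.02
position: [0.524, 0.1087, 0.0618]
ee_rot: [-180.0, -0.0, -7.8]
wrist_force: [5.5, 0.9, 2.9]
finger_gap: 0.012
finger_force: 35.8
```

```bash
python3 st.py
```

```text
19.025 [0.524  0.1087 0.0618] [-1.7999e+02 -4.0000e-02 -7.7900e+00] [5.5 0.9 2.9] [ 0.113 -0.626  0.26 ] 0.01195352429232301 35.82101784646511 104.53004039276163
```

send_rows --motion "-1 0 0 0 0.03; -1 0 0 0 0.04; -1 0 0 0 0.04"

```text
time: 19.4
position: [0.5239, 0.1086, 0.0618]
ee_rot: [-180.0, -0.0, -10.1]
wrist_force: [5.4, -0.2, 4.8]
finger_gap: 0.012
finger_force: 35.9
```

```bash
python3 st.py
```

```text
19.4 [0.5239 0.1086 0.0618] [-1.800e+02 -4.000e-02 -1.008e+01] [ 5.4 -0.2  4.8] [ 0.092 -0.683  0.43 ] 0.01199756556497151 35.86248870939016 106.818281131174
```

send_rows --motion "-1 0 0 0 0.03; -1 0 0 0 0.03; -1 0 0 0 0.03"

```text
time: 19.77
position: [0.5239, 0.1086, 0.0618]
ee_rot: [-180.0, -0.0, -11.8]
wrist_force: [4.8, -1.1, 5.1]
finger_gap: 0.0118
finger_force: 35.9
```

```bash
python3 st.py
```

```text
19.775 [0.5239 0.1086 0.0618] [-1.800e+02 -4.000e-02 -1.179e+01] [ 4.8 -1.1  5.1] [ 0.027 -0.666  0.473] 0.01175822135628877 35.883817970752716 108.5291052488383
```

send_rows --motion "-1 0 0 0 0.03; -1 0 0 0 0.03; -1 0 0 0 0.03"

```text
time: 20.15
position: [0.5239, 0.1085, 0.0618]
ee_rot: [180.0, -0.0, -13.5]
wrist_force: [5.5, -1.7, 4.7]
finger_gap: 0.0124
finger_force: 35.9
```

```bash
python3 st.py
```

```text
20.15 [0.5239 0.1085 0.0618] [ 1.7999e+02 -4.0000e-02 -1.3510e+01] [ 5.5 -1.7  4.7] [-0.052 -0.734  0.498] 0.012439292203014603 35.94314821064472 110.25647078630607
```

```bash
python3 - <<'E'
from h import *
s=manip.get_state();T=pose(s);print(s['wrist_torque'][2],s['finger_gap'])
for n in("wrist","scene"):
    p,d=manip.grab_frame(n);cv2.imwrite(f"pics/{n}5.png",p)
    P=cloud(n,d,T if n=="wrist" else None);z=P[...,2]
    k=((z>.085)&(z<.1)&(d>0)&(abs(P[...,0]-.5235)<.035)&(abs(P[...,1]-.109)<.025)).astype(np.uint8)
    c,l,st,ce=cv2.connectedComponentsWithStats(k)
    for i in range(1,c):
        if st[i,4]>30: print(n,ce[i].round(),rect(P,l==i),P[l==i].mean(0).round(4))
E
```

```text
0.4983819692071273 0.012439292203014603
wrist [321. 312.] (array([527. , 108.2]), array([38.7, 37.5]), 32.91, 3739) [0.5309 0.1077 0.093 ]
scene [358. 258.] (array([533.6, 105.4]), array([33.7, 32.5]), 38.98, 174) [0.5343 0.1059 0.093 ]
```

View pics/wrist5.png

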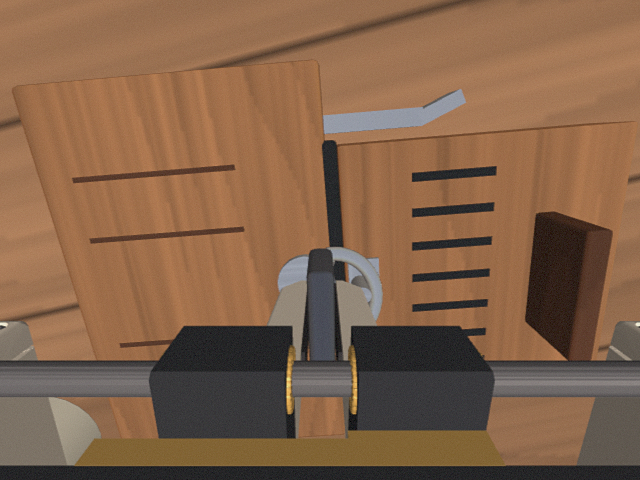

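```bash
cat > ka.py <<'E'
from h import *
s=manip.get_state();T=pose(s)
p,d=manip.grab_frame("wrist");P=cloud("wrist",d,T)
q=(P-T[:3,3])@T[:3,:3]*1000
m=(P[...,2]>.0905)&(P[...,2]<.097)&(abs(q[...,1])<8)&(q[...,0]>8)&(q[...,0]<40)
for a in range(8,30,3):
    y=q[m&(q[...,0]>=a)&(q[...,0]<a+3)][:,1]
    if len(y)>5: print(a,len(y),np.percentile(y,[2,98]).round(1),((np.percentile(y,2)+np.percentile(y,98))/2).round(2))
print(s['ee_rot'][2],s['wrist_torque'][2],s['finger_gap'])
E
python3 ka.py
```

```text
8 191 [-6.6  7.7] 0.55
11 170 [-6.6  4.7] -0.94
14 179 [-7.   4.7] -1.15
17 181 [-6.9  4.2] -1.37
20 181 [-6.9  4.6] -1.15
23 199 [-6.4  3.7] -1.35
26 6 [-2.7  1.5] -0.56
-13.510888909250916 0.48174253786460663 0.01172600069331184
```

send_rows --motion "-1 0 0 0 0.03; -1 0 0 0 0.04; -1 0 0 0 0.04; -1 0 0 0 0.04"

```text
time: 20.8
position: [0.5239, 0.1085, 0.0618]
ee_rot: [180.0, -0.0, -15.8]
wrist_force: [5.5, -0.8, 4.3]
finger_gap: 0.0118
finger_force: 35.9
```

```bash
python3 ka.py
```

```text
8 194 [-7.   7.8] 0.39
11 164 [-7.   4.3] -1.33
14 170 [-6.9  4.3] -1.32
17 185 [-7.3  4.2] -1.55
20 186 [-7.3  4.2] -1.56
23 199 [-6.8  3.7] -1.56
-15.786886604958205 0.6022630608676808 0.011834296484968117
```

send_rows --motion "-1 0 0 0 0.03; -1 0 0 0 0.03; -1 0 0 0 0.03"

```text
time: 21.22
position: [0.5238, 0.1085, 0.0619]
ee_rot: [180.0, -0.0, -17.5]
wrist_force: [3.4, -0.4, 4.6]
finger_gap: 0.0125
finger_force: 34.4
```

```bash
python3 ka.py|tail -1
```

```text
-17.505853337250556 0.6501386342674756 0.012480654432783301
```

It is firmly tight at about 0.65 N·m. I let go and lift away.

send_rows --motion "0.2 0 0 0 0; 0.2 0 0 0 0; 0.2 0 0 0 0; 0.2 0 0 0 0; 0.2 0 0 0 0; 0.2 0 0 0 0; 0.2 0 0 -3 0; 0.2 0 0 -7 0; 0.2 0 0 -11 0; 0.2 0 0 -14 0; 0.2 0 0 -14 0; 0.2 0 0 -14 0"

```text
time: 22.78
position: [0.5231, 0.1086, 0.2006]
ee_rot: [180.0, 0.1, -17.5]
wrist_force: [-0.1, 0.4, -0.9]
finger_gap: 0.0556
finger_force: 0.0
```

```bash
python3 - <<'E'
from h import *
s=manip.get_state();T=pose(s);print(s['time'],s['position'],s['wrist_force'],s['wrist_torque'])
u=np.array([np.cos(np.radians(81)),np.sin(np.radians(81))]);v=np.array([-u[1],u[0]])
p,d=manip.grab_frame("wrist");cv2.imwrite("pics/w6.png",p);P=cloud("wrist",d,T);z=P[...,2]
for lo,hi,name in((.031,.041,"tops"),(.070,.082,"rib"),(.087,.1,"knob"),(.048,.060,"stud")):
    k=((z>lo)&(z<hi)&(d>0)).astype(np.uint8)
    c,l,st,ce=cv2.connectedComponentsWithStats(k)
    for i in range(1,c):
        if st[i,4]>100:
            q=P[l==i][:,:2]*1000
            print(name,ce[i].round(),rect(P,l==i),"u",np.percentile(q@u,[1,99]).round(1),"v",np.percentile(q@v,[1,99]).round(1))
E
```

```text
22.775 [0.52309776 0.10859121 0.20059755] [-0.12907078  0.3956396  -0.88839583] [0.00494907 0.18291076 0.0242366 ]
tops [137.   1.] (array([747.3, 196.4]), array([38.3,  1.9]), 75.03, 112) u [293.3 329.1] v [-709.8 -705.3]
tops [316. 205.] (array([520.4,  98.8]), array([326.2, 239.7]), 81.1, 57796) u [ 19.9 338.2] v [-615.  -388.3]
rib [469. 213.] (array([498.8, -16.8]), array([12.4, 69.9]), 80.89, 1287) u [55.8 67.3] v [-529.8 -461.7]
knob [321. 237.] (array([522.4, 109.7]), array([12. , 55.1]), 77.09, 929) u [183.3 196.8] v [-526. -472.]
stud [454. 207.] (array([500.4, -11.8]), array([ 9.6, 69.7]), 73.5, 367) u [59.5 67.5] v [-530.1 -462.3]
stud [348. 225.] (array([514.8,  85.7]), array([15.3, 20. ]), 84.0, 165) u [157.4 172.7] v [-504.9 -485.9]
```

View pics/w6.png

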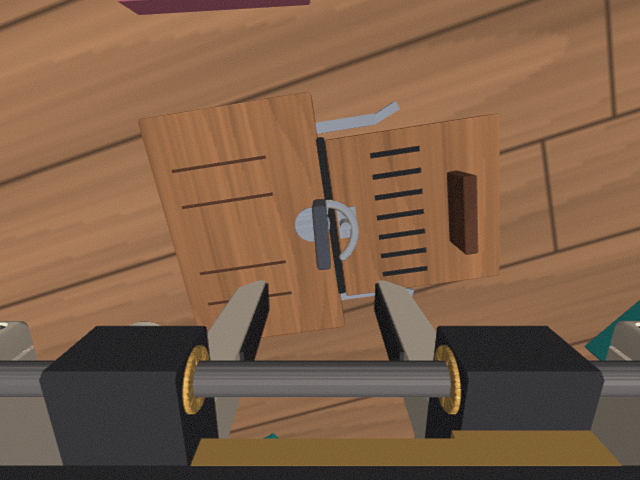

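The final view shows the section flush with the seal, the claw hooked round the stud at (345,228), the knob turned about 94° and the gripper clear. I hand the job in.

```bash
python3 -c "
from workcell import manip
print(manip.finish_job())"
```

```text
the job is handed in; nothing more can be done
None
```

The job is handed in at about 23 s: the wooden section sits square against the seal and the wing knob is turned clockwise to about 94°, firmly tight at about 0.65 N·m; the gripper has let go, and the jar, mug and napkin box were not touched.

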